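# Open the labeller's control cover and press feed

### The job

Without gripping anything, use the fingertips to lift the clear hinged cover of the labeller's control station (blue tab at its front) up and back past upright, until it rests open by itself on its stops; do not force or fling it. Then press the green button under it all the way in and let it spring back. Leave the black and blue buttons alone, and do not shift anything else on the bench.

Things in the scene. Friction and masses are not known exactly. Their poses are not given: they have to be found in the camera images.
- station: control station bolted to the bench: grey push-button box 150 mm deep (its x), 230 mm wide (its y), 90 mm high, with screw flanges 24 mm wide at both sides and a conduit elbow behind. Origin: centre of its underside; its x axis points from the front (lift tab side, facing the bench's right-hand side, world -y, within about 0.55 rad) to the hinge at the back, z up. It carries the cover. The panel with the three buttons lies 38 mm below its rim; the inside is 140 x 220 mm.
- cover (a joint): angle of the hinged cover in rad: 0 shut and lying flat on the box, 1.57 upright, 1.95 leaning back on its stop arms. No spring or catch: about 0.2 to 0.4 kg of weight and a little hinge friction, so it falls shut when let go before upright and falls gently open to its stops when past upright.
- cover_hinge (a point): middle of the hinge axis, at the back of the box, 80 mm behind the station's origin and 91 mm up; the axis runs along the station's y. The flat underside of the cover and of its tab lies in a plane through this axis.
- cover_tab (a point): middle of the front edge of the blue lift tab, at its underside; moves with the cover. The cover is a flat white frame with a clear window, 160 mm from hinge to front edge, 230 mm wide, 6 mm thick; the tab is 90 mm wide, 6 mm thick and stands 24 mm out from the cover's front edge, so this point lies 184 mm from the hinge axis. When shut the tab's underside is 91 mm above the bench and the box's front wall is 29 mm behind the tab's edge, with free space under the tab.
- feed (a joint): travel of the green feed button in m: 0 out, 0.006 fully pressed; springs back. It starts to move at about 1.5 N and is fully in at about 5 N.
- feed_top (a point): centre of the top of the green feed button (a 32 mm round cap standing 10 mm out of a 48 mm grey collar), which faces up; the top is 74 mm above the bench, 16 mm below the box's rim. The three buttons stand in one row along the station's y, 65 mm apart, in an order that changes.
- reverse (a joint): travel of the black reverse button in m, 0 out, 0.006 pressed; same shape as the green one
- reset (a joint): travel of the blue reset button in m, 0 out, 0.006 pressed; same shape as the green one
- ink: small white ink bottle with red cap, 44 mm diameter, 75 mm tall, standing in front of the far end of the station, beside the tab; origin at the centre of its underside
- core: short aluminium tube, 48 mm diameter, 45 mm tall, standing behind the station's hinge side; origin at the centre of its underside
- driver: screwdriver with green handle lying on the bench in front of the station, along its front wall, 200 mm long, up to 26 mm high, origin under its middle
- wrench: steel open-ended wrench lying on the left, 160 mm long, 8 mm high; origin at the centre of its underside
- brush: flat brush with wooden handle lying on the left, 200 mm long, 20 mm high; origin at the centre of its underside
- labels: roll of paper labels standing on end at the right, 100 mm diameter, 60 mm tall; origin at the centre of its underside
- socket: steel socket, 26 mm diameter, 36 mm tall, standing at the right, near the robot; origin at the centre of its underside

How it is judged:
By the outcome, as a careful person would: the job done as asked, in the order asked, and still so for the second after the job is handed in, with the robot touching nothing.
It also fails if it takes over 51 s, if anything falls off the work surface, if the arm or the gripper's body presses on something with over 40 N, if the wrist force passes 120 N, or if a joint passes its speed limit or range.

### The arm

A 6-joint arm with a two-finger parallel gripper is mounted at the origin on the work surface. World frame = base frame: x ahead of the robot, y to its left, z up, the work surface at z = 0. Lengths are in m, angles in rad, forces in N, time in s.
With the tool pointing down it reaches from about 0.325 to 0.9 m from the base axis. Payload 6.1 kg.
Tool frame: the origin (TCP) lies between the finger pads; the fingertips stand 22 mm ahead of it and the grasp point (between the pads) lies 3 mm ahead of it; z points along the fingers, y is the direction in which the jaws open and shut (so a half turn about z gives the same grasp; the last joint's range is limited). The gripper opens to 85 mm and grips with 20 to 120 N. Pads are 22 mm wide; open, the fingers measure 114 mm over their backs; the gripper's body (76 mm by 85 mm) begins 54 mm behind the grasp point. The pads swing forward as they close: fully open they stand 13 mm farther back than shut.
Start: joints at [1.177, 0.22, 1.526, -0, 1.395, -0.126], TCP at [0.165, 0.603, 0.253] pointing down, gripper open.
Joint ranges: [-2.98, 2.98], [-0.91, 2.08], [0.09, 2.57], [-1.24, 4.39], [0.2, 2.65], [-2.68, 2.68]. Speed limits (rad/s): [2.57, 2.57, 3.01, 3.14, 3.14, 3.14].

### API

Orientations are given as a rotation vector (axis times angle).
In Python, from plant import r gives the robot as it stands.
- The arm moves only by the shell command python3 -m jog 'ROWS' [OPENING] [FORCE]. ROWS is JSON, one flat list of numbers, 6 for each row, row after row: the shift along the tool's x, y, z in mm, then the turn, a rotation vector about the tool's x, y, z in rad. A call has 1 to 8 rows; each row shifts and turns the pose as measured when the row begins, along the tool's axes as they then stand; what a row does not reach is not made up. A row lasts 1/12 s, in which the tool goes at most 41.7 mm and 7.16 degrees, less where a joint would pass 70% of its speed; a pose out of reach is approached as far as the arm can. A call is refused whole if a number of a shift passes 41.7 or a number of a turn 0.125, either way. A call with a gripper value outside its range is refused whole. OPENING is the gripper command: -1 is fully open, 1 is shut, values between are in proportion, set as the call begins (- or left out, the last holds). The fingers move at their own pace and stop on an object; FORCE is the grip in N (left out, the last holds). Time passes only in rows, so rows that do not move let the fingers close. It gives the time, the measured TCP pose, the force and the opening at its end, in the units of the state.
- r.sense(): the state, without advancing time (a new reading comes with each control period).
- r.snapshot(name): name is "scene" or "top"; returns (picture, depth): 420x560x3 uint8, red, green, blue; 420x560 float32, m along the optical axis (not along the pixel's ray), 0 where there is no reading.
- r.camera_info(name): a dict with "camera_matrix" (3x3 intrinsics, pixels), "view" (4x4, takes a point from world to camera coordinates). Camera axes: x right, y down, z forward; pixel columns grow to the right and rows downward; lengths in m; the calibration is good to about 2 mm. A picture is of the moment at which its call begins. camera_info takes no time and is no camera call.
- r.sign_off(): hands the job in, once; it reports no verdict.
Trained networks look in the newest picture that a camera, given by its name, has taken for a name from the list of things; names that differ only in an ending like _2 or _b are one class to them, and where a whole thing is asked for, a point or a joint stands for the part that bears it (a point fixed in the world has none). Each returns a list of dicts, best first, with "confidence" (0 to 1); they miss things now and then, are a little off and sometimes report something else, mostly with a low value. They report only what shows in the picture. A call takes as long as a camera call.
- r.boxes_of(camera, label): "box" ([left, top, width, height] in pixels, round what is visible of it).
The state is a dict: "time": time; "joints": joint angles; "joint_velocities": joint speeds; "effort": joint torques, N m; "tool_pos": TCP position; "ee_rot": TCP orientation; "wrist_force": force on the tool from outside, world axes, zero at the start; "wrist_torque": the same for the moment, N m; "finger_gap": opening from 0.0 (shut) to 1.0 (fully open).
Only numpy, scipy, OpenCV 4.12 (cv2) and the standard library are available. Lean on these libraries where they do the work, as an engineer would, in place of code of your own. Each camera call takes 0.05 s, during which the arm holds its last target. There are 200 camera calls.

## Working session

There is one attempt and no reset: what is moved stays moved. The work goes in short steps, Python scripts to look and compute and a shell command to move; the robot and the scene stay as the last step left them, time stands still between calls to the robot, and variables do not carry over. Pictures are saved under pics/ and viewed, about 8 in all and at most 12, crops included, and the job is handed in when it is done.

```bash
mkdir -p pics; cat > h.py <<'E'
import numpy as np, cv2
from plant import r
from scipy.spatial.transform import Rotation as R
def snap(cam,name=None):
    p,d=r.snapshot(cam)
    if name: cv2.imwrite(f'pics/{name}.png',p[:,:,::-1])
    return p,d
def unproj(cam,d):
    ci=r.camera_info(cam);K=np.array(ci["camera_matrix"]);V=np.linalg.inv(np.array(ci["view"]))
    v,u=np.mgrid[:d.shape[0],:d.shape[1]]
    c=np.stack([(u-K[0,2])/K[0,0]*d,(v-K[1,2])/K[1,1]*d,d],-1)
    return c@V[:3,:3].T+V[:3,3]
def proj(cam,P):
    ci=r.camera_info(cam);K=np.array(ci["camera_matrix"]);V=np.array(ci["view"])
    c=np.atleast_2d(P)@V[:3,:3].T+V[:3,3];p=c@K.T
    return p[:,:2]/p[:,2:]
E
python3 - <<'E'
from h import *
for c in("scene","top"):
    p,d=snap(c,c+'0'); W=unproj(c,d); np.save(c+'0.npy',W)
    V=np.linalg.inv(r.camera_info(c)["view"]);print(c,V[:3,3].round(2),V[:3,2].round(2))
    for l in("station","cover","cover_tab","feed","reverse","reset","ink","core","driver"):
        o=r.boxes_of(c,l)
        for b in o[:1]:
            x,y,w,h=b["box"];print(l,[round(q) for q in b["box"]],round(b["confidence"],2),W[int(y+h/2),int(x+w/2)].round(3))
print(r.sense())
E
```

```text
scene [ 0.96 -0.52  0.73] [-0.48  0.6  -0.64]
station [271, 153, 111, 124] 0.73 [0.579 0.112 0.095]
cover [269, 170, 100, 74] 0.58 [0.551 0.12  0.096]
cover_tab [267, 168, 100, 73] 0.75 [0.543 0.127 0.096]
ink [272, 254, 26, 34] 0.68 [ 0.587 -0.054  0.051]
core [357, 183, 15, 21] 0.76 [0.575 0.305 0.035]
driver [234, 211, 21, 56] 0.57 [ 0.434 -0.014  0.026]
top [0.22 0.08 1.41] [ 0.2  -0.02 -0.98]
station [198, 140, 97, 103] 0.66 [0.534 0.152 0.097]
cover [206, 144, 86, 94] 0.75 [0.537 0.143 0.097]
cover_tab [207, 144, 83, 94] 0.93 [0.538 0.146 0.093]
ink [302, 175, 17, 18] 0.59 [ 0.568 -0.042  0.045]
core [180, 180, 18, 16] 0.65 [0.567 0.339 0.003]
driver [283, 212, 35, 50] 0.7 [ 0.41  -0.009  0.022]
{'time': 1.0, 'joints': array([ 1.17687178e+00,  2.20386229e-01,  1.52652454e+00,  1.37329184e-05,
        1.39468824e+00, -1.26114914e-01]), 'joint_velocities': array([ 1.37482844e-03,  2.01093343e-03, -3.74887279e-04,  2.93807344e-03,
       -7.81039793e-06,  7.92707109e-04]), 'effort': array([-9.05489633e-04, -4.96832800e+01, -3.89751112e+01, -4.13211319e-05,
        4.46418990e-04, -1.67131947e-05]), 'tool_pos': array([0.16539073, 0.60270562, 0.25329517]), 'ee_rot': array([-4.19420145e-01, -3.11345448e+00,  4.18859353e-06]), 'wrist_force': array([-0.7970322 ,  0.26420655, -0.09089198]), 'wrist_torque': array([ 0.00730396, -0.01942438, -0.03945335]), 'finger_gap': 1.0026468491887888}
```

View pics/scene0.png

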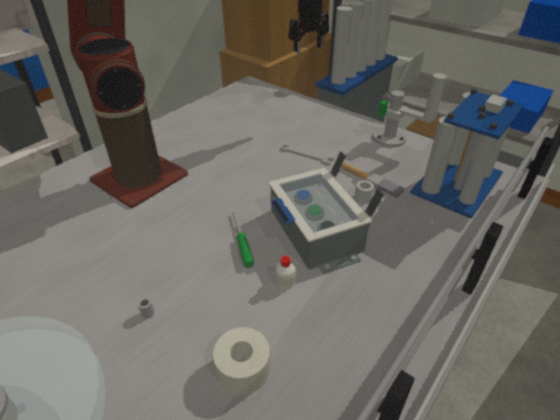

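View pics/top0.png

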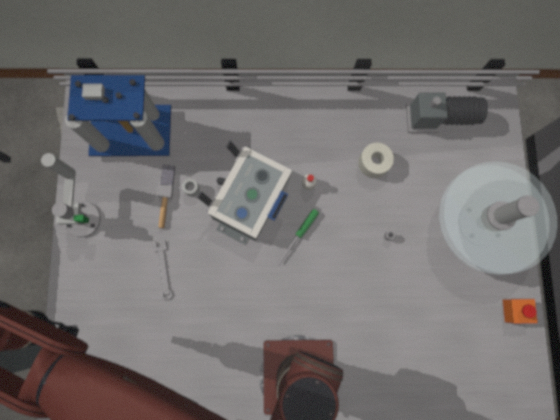

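The cover is shut. In the top view the tab is at (277,205), black at (262,175), green at (251,195) and blue at (241,213). The ink bottle is at (310,181) and the screwdriver at (303,232). Next I'll fit the station pose.

```bash
python3 - <<'E'
from h import *
for c in("top","scene"):
    W=np.load(c+'0.npy'); p=cv2.imread(f'pics/{c}0.png').astype(int); B,G,Rr=p[...,0],p[...,1],p[...,2]
    roi=(abs(W[...,0]-.54)<.2)&(abs(W[...,1]-.14)<.2)
    m=roi&(W[...,2]>.085)&(W[...,2]<.105)
    P=W[m]; (cx,cy),(w,h),a=cv2.minAreaRect((P[:,:2]*1000).astype(np.float32)); print(c,m.sum(),cx,cy,w,h,a, np.median(P[:,2]))
    hsv=cv2.cvtColor(p.astype(np.uint8),cv2.COLOR_BGR2HSV)
    white=m&(hsv[...,2]>150)&(hsv[...,1]<60)
    P=W[white];print(' white',cv2.minAreaRect((P[:,:2]*1000).astype(np.float32)))
    for n,lo,hi,s in(("blue",105,130,110),("green",40,90,60)):
        k=roi&(hsv[...,0]>lo)&(hsv[...,0]<hi)&(hsv[...,1]>s)
        nn,lab,st,ce=cv2.connectedComponentsWithStats(k.astype(np.uint8))
        for i in range(1,nn):
            if st[i,4]>15:print(' ',n,st[i],ce[i].round(1),np.median(W[lab==i],0).round(3), cv2.minAreaRect((W[lab==i][:,:2]*1000).astype(np.float32)))
E
```

```text
top 4499 534.0875854492188 136.99148559570312 198.95220947265625 232.25425720214844 62.597137451171875 0.09585433459712434
 white ((536.5527954101562, 141.12039184570312), (161.68218994140625, 231.8392791748047), 62.16482925415039)
  blue [269 192  15  26  69] [275.9 204.7] [0.492 0.064 0.096] ((494.11639404296875, 63.507835388183594), (7.826799392700195, 83.54730224609375), 62.276100158691406)
  green [248 190   9   9  64] [251.8 193.8] [0.525 0.135 0.096] ((525.639892578125, 134.40771484375), (24.749692916870117, 23.695541381835938), 1.0269092321395874)
  green [296 209  21  28 207] [306.5 223.1] [ 0.45  -0.031  0.023] ((450.60467529296875, -31.014137268066406), (21.809898376464844, 96.24622344970703), 54.02537155151367)
scene 4756 532.279541015625 136.67140197753906 204.8994903564453 234.52891540527344 62.20524978637695 0.09559908977283949
 white ((533.4879150390625, 140.45895385742188), (160.9801788330078, 233.10580444335938), 62.08334732055664)
  blue [301 191   7   7  18] [304.6 194.2] [0.497 0.141 0.095] ((497.75994873046875, 138.35604858398438), (9.138494491577148, 24.016685485839844), 16.444211959838867)
  blue [276 199  18  25 144] [284.8 211.6] [0.504 0.058 0.096] ((493.3921203613281, 60.19562911987305), (22.942426681518555, 90.8102798461914), 57.562137603759766)
  green [309 205  12  10  98] [314.4 209.5] [0.549 0.107 0.095] ((548.9642944335938, 108.50892639160156), (25.718019485473633, 35.75144577026367), 35.669410705566406)
  green [237 232  17  35 293] [244.4 247.5] [ 0.452 -0.036  0.023] ((440.9068908691406, -25.044391632080078), (27.484100341796875, 126.30204010009766), 54.39893341064453)
```

```bash
cat >> h.py <<'E'
YAW=np.radians(62.2); O=np.array([.5355,.141]); u=np.array([np.cos(YAW),np.sin(YAW),0]); v=np.array([-u[1],u[0],0]); Z=np.array([0,0,1.])
def st(a,b,z): return np.r_[O,0]+a*u+b*v+z*Z
def ori(p,s=-1):
    d=np.cos(p)*u-np.sin(p)*Z; y=s*v; return np.column_stack([np.cross(y,d),y,d])
def corner(phi,rad=.174,b=0,p=np.pi/4):   # TCP with upper tip corner at polar angle phi about hinge
    d=np.cos(p)*u-np.sin(p)*Z; n=np.sin(p)*u+np.cos(p)*Z
    return st(.08-rad*np.cos(phi),b,.091+rad*np.sin(phi))-.011*n-.022*d
def plan(tp,TR,step=38,turn=.12):
    s=r.sense(); p=s["tool_pos"]; A=R.from_rotvec(s["ee_rot"]); D=A.inv()*R.from_matrix(TR); w=D.as_rotvec(); dp=(tp-p)*1000
    N=max(1,int(np.ceil(max(np.linalg.norm(dp)/step,np.linalg.norm(w)/turn))))
    print('t',round(s["time"],2),'p',p.round(3),'N',N,'F',s["wrist_force"].round(1),'q',s["joints"].round(2),'gap',round(s["finger_gap"],2))
    for k in range(min(N,8)):
        q=(A*R.from_rotvec(w*k/N)).inv().apply(dp/N); print(','.join(f'{x:.0f}' for x in q)+','+','.join(f'{x:.3f}' for x in w/N))
E
python3 - <<'E'
from h import *
for c,px in(("top",(251.8,193.8)),("scene",(314.4,209.5))):
    ci=r.camera_info(c);K=ci["camera_matrix"];V=np.linalg.inv(ci["view"])
    d=V[:3,:3]@np.linalg.inv(K)@[*px,1];P=V[:3,3]+d*(.074-V[2,3])/d[2]; q=P-st(0,0,0); print(c,P.round(3),'station',(q@u).round(3),(q@v).round(3))
W=np.load('top0.npy');m=(np.linalg.norm(W[...,:2]-O,axis=-1)<.22)&(W[...,2]>.11);print(m.sum(),W[m].max(0) if m.any() else 0)
pre=corner(-.12)-.09*ori(np.pi/4)[:,2]; print(pre,corner(-.12))
plan(np.array([.40,-.05,.26]),ori(np.pi/4))
E
```

```text
top [0.531 0.136 0.074] station -0.007 0.001
scene [0.536 0.129 0.074] station -0.011 -0.006
168 [0.67296505 0.28685459 0.15601381]
[ 0.45167967 -0.0179794   0.14158786] [0.48136033 0.03831499 0.07794825]
t 1.0 p [0.165 0.603 0.253] N 19 F [-0.8  0.3 -0.1] q [ 1.18  0.22  1.53  0.    1.39 -0.13] gap 1.0
-21,-30,-0,-0.037,0.029,0.089
-24,-28,-2,-0.037,0.029,0.089
-26,-26,-4,-0.037,0.029,0.089
-28,-23,-5,-0.037,0.029,0.089
-30,-20,-7,-0.037,0.029,0.089
-31,-17,-9,-0.037,0.029,0.089
-32,-14,-10,-0.037,0.029,0.089
-33,-11,-12,-0.037,0.029,0.089
```

```bash
python3 -m jog '[-21,-30,0,-0.037,0.029,0.089,-24,-28,-2,-0.037,0.029,0.089,-26,-26,-4,-0.037,0.029,0.089,-28,-23,-5,-0.037,0.029,0.089,-30,-20,-7,-0.037,0.029,0.089,-31,-17,-9,-0.037,0.029,0.089,-32,-14,-10,-0.037,0.029,0.089,-33,-11,-12,-0.037,0.029,0.089]' 1 30; python3 -c "
from h import *
plan(np.array([.40,-.05,.26]),ori(np.pi/4))"
```

```text
time: 1.67
tool_pos: [0.262, 0.3237, 0.2483]
ee_rot: [-1.402, -2.55, -0.479]
wrist_force: [1.8, -1.0, 0.4]
finger_gap: 0.001
t 1.67 p [0.262 0.324 0.248] N 11 F [ 1.8 -1.   0.4] q [ 0.43 -0.52  2.24  0.36  1.29 -0.21] gap 0.0
-33,-6,-14,-0.036,0.029,0.087
-33,-3,-15,-0.036,0.029,0.087
-33,1,-16,-0.036,0.029,0.087
-32,4,-17,-0.036,0.029,0.087
-31,7,-17,-0.036,0.029,0.087
-30,11,-18,-0.036,0.029,0.087
-28,14,-18,-0.036,0.029,0.087
-26,17,-19,-0.036,0.029,0.087
```

```bash
python3 -m jog '[-33,-6,-14,-0.036,0.029,0.087,-33,-3,-15,-0.036,0.029,0.087,-33,1,-16,-0.036,0.029,0.087,-32,4,-17,-0.036,0.029,0.087,-31,7,-17,-0.036,0.029,0.087,-30,11,-18,-0.036,0.029,0.087,-28,14,-18,-0.036,0.029,0.087,-26,17,-19,-0.036,0.029,0.087]'; python3 -c "
from h import *
plan(corner(-.12)-.09*ori(np.pi/4)[:,2],ori(np.pi/4))"
```

```text
time: 2.33
tool_pos: [0.3626, 0.047, 0.2626]
ee_rot: [-2.061, -1.706, -0.853]
wrist_force: [1.0, 0.7, 0.7]
finger_gap: 0.004
t 2.33 p [0.363 0.047 0.263] N 5 F [1.  0.7 0.7] q [-0.7  -0.55  2.32  0.66  1.62 -0.56] gap 0.0
-23,17,15,-0.017,0.016,0.054
-23,18,15,-0.017,0.016,0.054
-22,19,15,-0.017,0.016,0.054
-21,20,15,-0.017,0.016,0.054
-20,21,15,-0.017,0.016,0.054
```

```bash
python3 -m jog '[-23,17,15,-0.017,0.016,0.054,-23,18,15,-0.017,0.016,0.054,-22,19,15,-0.017,0.016,0.054,-21,20,15,-0.017,0.016,0.054,-20,21,15,-0.017,0.016,0.054]'; python3 - <<'E'
from h import *
plan(corner(-.12)-.09*ori(np.pi/4)[:,2],ori(np.pi/4))
plan(corner(-.12),ori(np.pi/4),15)
p,d=snap("scene"); cv2.imwrite('pics/s1.png',cv2.resize(p[100:310,150:430,::-1],None,fx=2.8,fy=2.8,interpolation=cv2.INTER_CUBIC))
E
```

```text
time: 2.75
tool_pos: [0.4585, -0.0357, 0.1444]
ee_rot: [-2.25, -1.309, -0.941]
wrist_force: [0.6, 0.3, 0.6]
finger_gap: -0.003
t 2.75 p [ 0.458 -0.036  0.144] N 1 F [0.6 0.3 0.6] q [-0.77 -0.03  2.21  0.8   1.29 -0.61] gap -0.0
7,-15,10,0.036,0.001,-0.016
t 2.75 p [ 0.458 -0.036  0.144] N 7 F [0.6 0.3 0.6] q [-0.77 -0.03  2.21  0.8   1.29 -0.61] gap -0.0
1,-3,14,0.005,0.000,-0.002
1,-3,14,0.005,0.000,-0.002
1,-2,14,0.005,0.000,-0.002
1,-2,14,0.005,0.000,-0.002
1,-2,14,0.005,0.000,-0.002
1,-2,14,0.005,0.000,-0.002
1,-2,14,0.005,0.000,-0.002
```

View pics/s1.png

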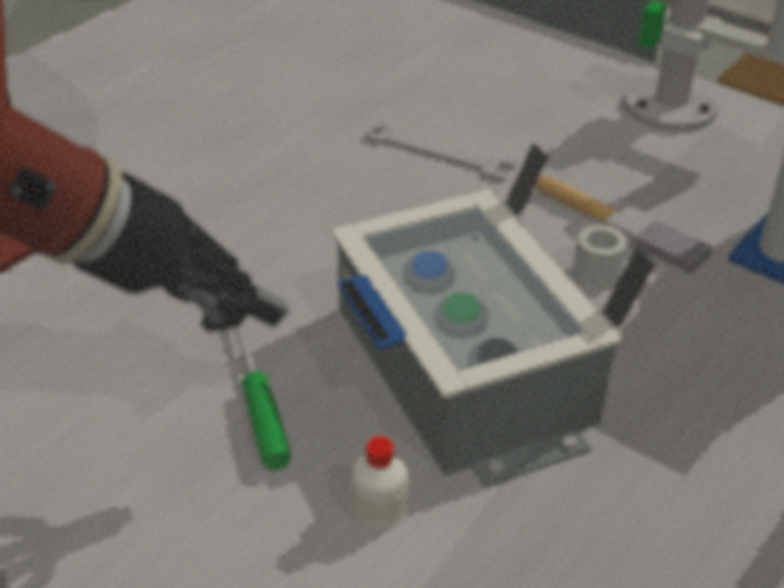

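The closed fingertips, at (280,312) in the crop, point at the tab at (370,312). They are clear of the driver and the bottle, so I'll go in under the tab.

```bash
python3 -m jog '[4,-9,6,0.018,0,-0.008,4,-6,10,0.018,0,-0.008,0,0,14,0,0,0,0,0,14,0,0,0,0,0,14,0,0,0]'; python3 -c "
from h import *
plan(corner(-.12),ori(np.pi/4),12)"
```

```text
time: 3.22
tool_pos: [0.4665, 0.0157, 0.1019]
ee_rot: [-2.21, -1.324, -0.906]
wrist_force: [0.5, 0.2, 0.4]
finger_gap: -0.003
t 3.22 p [0.466 0.016 0.102] N 4 F [0.5 0.2 0.4] q [-0.65  0.06  2.23  0.85  1.19 -0.63] gap -0.0
1,1,9,-0.003,-0.000,-0.003
1,1,9,-0.003,-0.000,-0.003
1,1,9,-0.003,-0.000,-0.003
1,1,9,-0.003,-0.000,-0.003
```

```bash
python3 -m jog '[1,1,9,0,0,0,1,1,9,0,0,0,1,1,9,0,0,0,0,0,6,0,0,0,0,0,4,0,0,0]'; python3 - <<'E'
from h import *
plan(corner(-.12),ori(np.pi/4),12)
plan(corner(0.15),ori(np.pi/4),8)
p,d=snap("scene"); cv2.imwrite('pics/s2.png',cv2.resize(p[150:300,200:400,::-1],None,fx=3.5,fy=3.5,interpolation=cv2.INTER_CUBIC))
E
```

```text
time: 3.63
tool_pos: [0.4834, 0.0435, 0.0803]
ee_rot: [-2.209, -1.349, -0.908]
wrist_force: [-3.9, -6.6, -0.5]
finger_gap: -0.003
t 3.63 p [0.483 0.043 0.08 ] N 1 F [-3.9 -6.6 -0.5] q [-0.57  0.11  2.22  0.9   1.11 -0.64] gap -0.0
-6,1,-2,-0.008,0.006,0.007
t 3.63 p [0.483 0.043 0.08 ] N 6 F [-3.9 -6.6 -0.5] q [-0.57  0.11  2.22  0.9   1.11 -0.64] gap -0.0
5,0,-6,-0.001,0.001,0.001
5,0,-6,-0.001,0.001,0.001
5,0,-6,-0.001,0.001,0.001
5,0,-6,-0.001,0.001,0.001
5,0,-6,-0.001,0.001,0.001
5,0,-6,-0.001,0.001,0.001
```

View pics/s2.png

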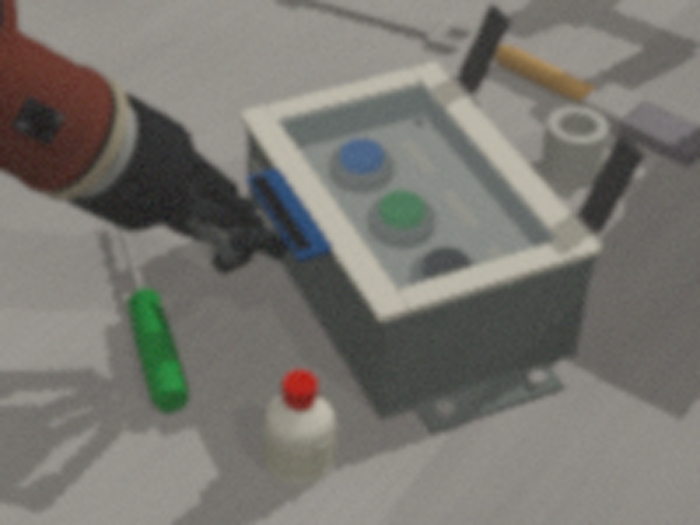

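Force is about 7.6 N along -u, which fits the finger flank touching the tab edge, since I'm 6 mm too far along +x. I'll back off 6 mm and then lift.

```bash
python3 -m jog '[-6,1,-1,0,0,0,0,0,0,0,0,0]'; python3 -c "
from h import *
plan(corner(-.12),ori(np.pi/4),12)
plan(corner(0.15),ori(np.pi/4),8)"
```

```text
time: 3.85
tool_pos: [0.4827, 0.0393, 0.0771]
ee_rot: [-2.208, -1.353, -0.909]
wrist_force: [-0.0, -0.1, -0.4]
finger_gap: -0.002
t 3.85 p [0.483 0.039 0.077] N 1 F [-0.  -0.1 -0.4] q [-0.58  0.12  2.22  0.9   1.11 -0.66] gap -0.0
-0,-1,-2,-0.007,0.006,0.011
t 3.85 p [0.483 0.039 0.077] N 6 F [-0.  -0.1 -0.4] q [-0.58  0.12  2.22  0.9   1.11 -0.66] gap -0.0
5,-0,-6,-0.001,0.001,0.002
5,-0,-6,-0.001,0.001,0.002
6,-0,-6,-0.001,0.001,0.002
6,-0,-6,-0.001,0.001,0.002
6,-0,-6,-0.001,0.001,0.002
6,-0,-6,-0.001,0.001,0.002
```

```bash
python3 -m jog '[5,0,-5,0,0,0,5,0,-5,0,0,0,6,0,-6,0,0,0,6,0,-6,0,0,0,6,0,-6,0,0,0,6,0,-6,0,0,0]'; python3 -c "
from h import *
plan(corner(.15),ori(np.pi/4),12)
plan(corner(0.4),ori(np.pi/4),12)"
```

```text
time: 4.35
tool_pos: [0.4819, 0.0401, 0.1292]
ee_rot: [-2.208, -1.352, -0.907]
wrist_force: [0.3, -0.1, -1.4]
finger_gap: 0.0
t 4.35 p [0.482 0.04  0.129] N 1 F [ 0.3 -0.1 -1.4] q [-0.58 -0.    2.22  0.85  1.19 -0.55] gap 0.0
-4,0,2,-0.009,0.006,0.010
t 4.35 p [0.482 0.04  0.129] N 4 F [ 0.3 -0.1 -1.4] q [-0.58 -0.    2.22  0.85  1.19 -0.55] gap 0.0
8,0,-5,-0.002,0.002,0.002
8,0,-5,-0.002,0.002,0.002
8,0,-5,-0.002,0.002,0.002
8,0,-5,-0.002,0.002,0.002
```

Fz is about -1.4 N, half the cover's weight, so it's lifting.

```bash
python3 -m jog '[8,0,-5,0,0,0,8,0,-5,0,0,0,8,0,-5,0,0,0,8,0,-5,0,0,0]'; python3 -c "
from h import *
plan(corner(0.7),ori(np.pi/4),11)"
```

```text
time: 4.68
tool_pos: [0.4861, 0.0482, 0.1708]
ee_rot: [-2.209, -1.353, -0.908]
wrist_force: [0.6, -0.4, -1.2]
finger_gap: -0.002
t 4.68 p [0.486 0.048 0.171] N 5 F [ 0.6 -0.4 -1.2] q [-0.55 -0.09  2.2   0.83  1.24 -0.45] gap -0.0
10,0,-2,-0.001,0.001,0.002
10,0,-2,-0.001,0.001,0.002
10,0,-2,-0.001,0.001,0.002
10,0,-2,-0.001,0.001,0.002
10,0,-2,-0.001,0.001,0.002
```

```bash
python3 -m jog '[10,0,-2,0,0,0,10,0,-2,0,0,0,10,0,-2,0,0,0,10,0,-2,0,0,0,10,0,-1,0,0,0]'; python3 - <<'E'
from h import *
plan(corner(1.0),ori(np.pi/4),10)
p,d=snap("scene"); cv2.imwrite('pics/s3.png',cv2.resize(p[100:310,180:460,::-1],None,fx=2.5,fy=2.5,interpolation=cv2.INTER_CUBIC))
E
```

```text
time: 5.1
tool_pos: [0.5001, 0.0755, 0.2184]
ee_rot: [-2.21, -1.355, -0.91]
wrist_force: [0.6, 0.5, -1.5]
finger_gap: -0.002
t 5.1 p [0.5   0.075 0.218] N 5 F [ 0.6  0.5 -1.5] q [-0.48 -0.16  2.16  0.83  1.27 -0.32] gap -0.0
9,0,1,-0.001,0.001,0.002
9,0,1,-0.001,0.001,0.002
9,0,1,-0.001,0.001,0.002
9,0,1,-0.001,0.001,0.002
9,0,1,-0.001,0.001,0.002
```

View pics/s3.png

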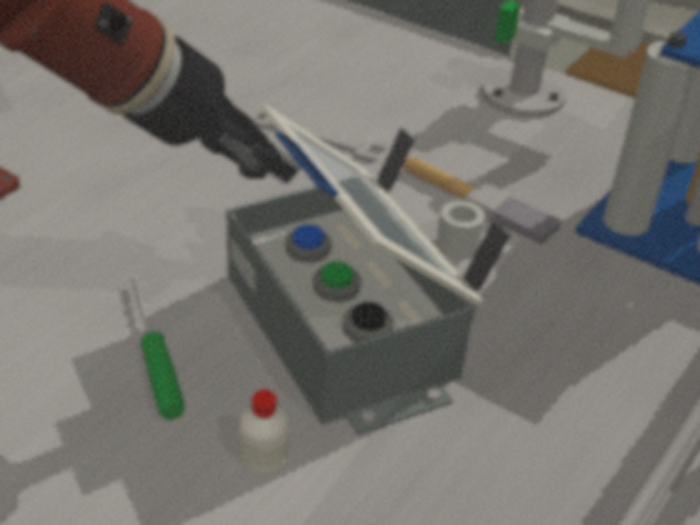

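The cover is up by about 45° and resting on the fingertips at (290,172), with everything else undisturbed. I'll continue along the arc.

```bash
python3 -m jog '[9,0,0,0,0,0,9,0,0,0,0,0,9,0,1,0,0,0,9,0,1,0,0,0,9,0,2,0,0,0]'; python3 -c "
from h import *
plan(corner(1.3),ori(np.pi/4),9)"
```

```text
time: 5.57
tool_pos: [0.5176, 0.1093, 0.2519]
ee_rot: [-2.21, -1.355, -0.912]
wrist_force: [0.4, -0.7, -0.9]
finger_gap: -0.002
t 5.57 p [0.518 0.109 0.252] N 6 F [ 0.4 -0.7 -0.9] q [-0.39 -0.19  2.12  0.83  1.25 -0.21] gap -0.0
7,0,4,-0.001,0.001,0.002
7,0,4,-0.001,0.001,0.002
7,0,4,-0.001,0.001,0.002
7,0,4,-0.001,0.001,0.002
7,0,4,-0.001,0.001,0.002
7,0,4,-0.001,0.001,0.002
```

```bash
python3 -m jog '[7,0,3,0,0,0,7,0,4,0,0,0,7,0,4,0,0,0,7,0,4,0,0,0,7,0,4,0,0,0,7,0,4,0,0,0]'; python3 -c "
from h import *
plan(corner(1.5),ori(np.pi/4),6)"
```

```text
time: 6.07
tool_pos: [0.5411, 0.1555, 0.2677]
ee_rot: [-2.208, -1.356, -0.914]
wrist_force: [-0.4, -0.3, 0.5]
finger_gap: 0.0
t 6.07 p [0.541 0.156 0.268] N 5 F [-0.4 -0.3  0.5] q [-0.27 -0.16  2.06  0.83  1.19 -0.11] gap 0.0
5,0,3,-0.001,0.001,0.003
5,0,3,-0.001,0.001,0.003
5,0,3,-0.001,0.001,0.003
5,0,3,-0.001,0.001,0.003
5,0,3,-0.001,0.001,0.003
```

```bash
python3 -m jog '[4,0,3,0,0,0,4,0,3,0,0,0,4,0,3,0,0,0,4,0,3,0,0,0,3,0,3,0,0,0,3,0,3,0,0,0]'; python3 - <<'E'
from h import *
plan(corner(1.8),ori(np.pi/4),5)
p,d=snap("scene"); cv2.imwrite('pics/s4.png',cv2.resize(p[80:290,200:480,::-1],None,fx=2.5,fy=2.5,interpolation=cv2.INTER_CUBIC))
E
```

```text
time: 6.57
tool_pos: [0.5552, 0.1847, 0.2704]
ee_rot: [-2.207, -1.356, -0.913]
wrist_force: [0.2, -0.1, -0.1]
finger_gap: 0.001
t 6.57 p [0.555 0.185 0.27 ] N 10 F [ 0.2 -0.1 -0.1] q [-0.2  -0.13  2.03  0.84  1.14 -0.05] gap 0.0
3,0,4,-0.001,0.000,0.001
3,0,4,-0.001,0.000,0.001
3,0,4,-0.001,0.000,0.001
3,0,4,-0.001,0.000,0.001
3,0,4,-0.001,0.000,0.001
3,0,4,-0.001,0.000,0.001
3,0,4,-0.001,0.000,0.001
3,0,4,-0.001,0.000,0.001
```

View pics/s4.png

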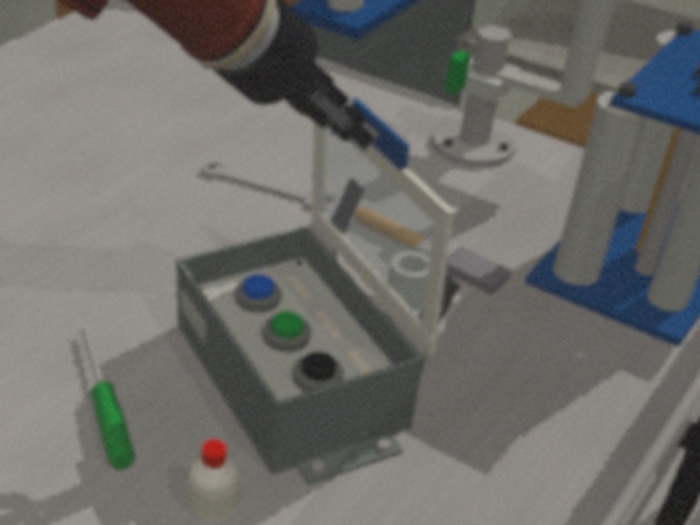

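The cover is about upright. I'll keep going slowly past it.

```bash
python3 -m jog '[3,0,4,0,0,0,3,0,4,0,0,0,3,0,4,0,0,0,3,0,4,0,0,0,3,0,4,0,0,0,3,0,4,0,0,0,2,0,4,0,0,0,2,0,4,0,0,0]'; python3 -c "
from h import *
plan(corner(1.85),ori(np.pi/4),5)"
```

```text
time: 7.28
tool_pos: [0.5743, 0.2222, 0.2623]
ee_rot: [-2.207, -1.355, -0.913]
wrist_force: [-0.5, -0.5, -0.0]
finger_gap: 0.001
t 7.28 p [0.574 0.222 0.262] N 4 F [-0.5 -0.5 -0. ] q [-0.11 -0.07  1.99  0.85  1.07 -0.01] gap 0.0
3,1,2,-0.001,0.001,0.003
3,1,2,-0.001,0.001,0.003
3,1,2,-0.001,0.001,0.003
3,1,2,-0.001,0.001,0.003
```

```bash
python3 -m jog '[3,0,3,0,0,0,3,0,3,0,0,0,2,0,3,0,0,0]'; python3 - <<'E'
from h import *
p,d=snap("scene"); cv2.imwrite('pics/s5.png',cv2.resize(p[80:290,200:480,::-1],None,fx=2.5,fy=2.5,interpolation=cv2.INTER_CUBIC))
W=unproj("scene",d); q=W-st(0,0,0); a,b,z=q@u,q@v,q[...,2]
m=(abs(b)<.12)&(abs(b)>.095)&(a>.05)&(a<.25)&(z>.12)&(z<.3)
f=np.polyfit(z[m],a[m],1);print(m.sum(),f,'angle',np.pi/2+np.arctan(f[0]),r.sense()["tool_pos"],r.sense()["wrist_force"])
E
```

```text
time: 7.53
tool_pos: [0.5803, 0.2343, 0.2609]
ee_rot: [-2.207, -1.355, -0.912]
wrist_force: [0.2, 0.3, 0.3]
finger_gap: -0.0
673 [0.39903205 0.0422391 ] angle 1.9504679846240334 [0.58026144 0.23463234 0.26079236] [-0.43871925  0.02101372  0.13324361]
```

View pics/s5.png

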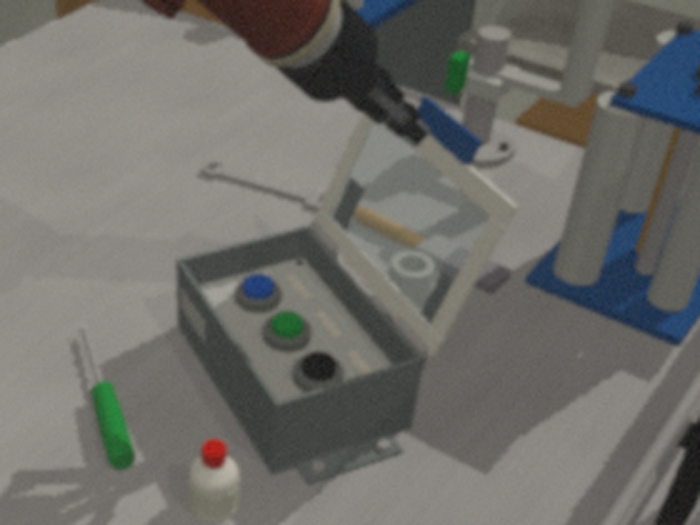

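The cover is open at 1.95 rad by the depth fit, with no contact force. Next I'll retreat and locate the green cap.

```bash
python3 - <<'E'
from h import *
p,d=snap("scene"); W=unproj("scene",d); hsv=cv2.cvtColor(p,cv2.COLOR_RGB2HSV)
m=(hsv[...,0]>40)&(hsv[...,0]<90)&(hsv[...,1]>60)&(np.linalg.norm(W[...,:2]-O,axis=-1)<.1)&(abs(W[...,2]-.074)<.006)
P=W[m];print(m.sum(),P.mean(0),np.median(P[:,2]),cv2.minEnclosingCircle((P[:,:2]*1000).astype(np.float32)), (P.mean(0)-st(0,0,0))@u,(P.mean(0)-st(0,0,0))@v)
g=P.mean(0); np.save('g.npy',g)
plan(np.r_[g[:2],.20],ori(np.pi/2),35)
E
```

```text
96 [0.53307131 0.1324592  0.07236508] 0.07261352799008075 ((530.041748046875, 133.01904296875), 17.6245174407959) -0.008687735204722049 -0.0018349407494555059
t 7.63 p [0.58  0.234 0.261] N 7 F [-0.1 -0.4 -0.3] q [-0.08 -0.05  1.98  0.85  1.05  0.01] gap 0.0
-17,1,-5,-0.000,-0.112,0.002
-18,1,-3,-0.000,-0.112,0.002
-18,1,-1,-0.000,-0.112,0.002
-18,1,1,-0.000,-0.112,0.002
-18,1,3,-0.000,-0.112,0.002
-18,1,5,-0.000,-0.112,0.002
-17,1,7,-0.000,-0.112,0.002
```

```bash
python3 -m jog '[-17,1,-10,0,0,0,-18,1,-3,0,-0.112,0,-18,1,-1,0,-0.112,0,-18,1,1,0,-0.112,0,-18,1,3,0,-0.112,0,-18,1,5,0,-0.112,0,-17,1,7,0,-0.112,0,0,0,0,0,-0.112,0]'; python3 -c "
from h import *
g=np.load('g.npy');plan(np.array([.532,.133,.135]),ori(np.pi/2),20)"
```

```text
time: 8.3
tool_pos: [0.5349, 0.1234, 0.1928]
ee_rot: [2.664, 1.613, -0.039]
wrist_force: [-0.7, 0.2, -1.2]
finger_gap: -0.006
t 8.3 p [0.535 0.123 0.193] N 3 F [-0.7  0.2 -1.2] q [ 0.1   0.1   1.78 -0.04  1.27  0.6 ] gap -0.01
3,-3,19,0.003,0.012,0.001
3,-2,19,0.003,0.012,0.001
3,-2,19,0.003,0.012,0.001
```

```bash
python3 -m jog '[3,-3,15,0,0.012,0,3,-2,15,0,0.012,0,3,-2,15,0,0.012,0,0,0,10,0,0,0,0,0,0,0,0,0]'; python3 - <<'E'
from h import *
plan(np.array([.532,.133,.102]),ori(np.pi/2),8)
p,d=snap("scene"); cv2.imwrite('pics/s6.png',cv2.resize(p[80:290,200:480,::-1],None,fx=2.5,fy=2.5,interpolation=cv2.INTER_CUBIC))
E
```

```text
time: 8.72
tool_pos: [0.5354, 0.136, 0.1369]
ee_rot: [2.672, 1.626, 0.007]
wrist_force: [-0.4, -0.2, 0.2]
finger_gap: 0.001
t 8.72 p [0.535 0.136 0.137] N 5 F [-0.4 -0.2  0.2] q [ 0.11  0.16  1.83 -0.01  1.15  0.59] gap 0.0
-1,-0,7,0.003,0.001,0.002
-1,-0,7,0.003,0.001,0.002
-1,-0,7,0.003,0.001,0.002
-1,-0,7,0.003,0.001,0.002
-1,-0,7,0.003,0.001,0.002
```

View pics/s6.png

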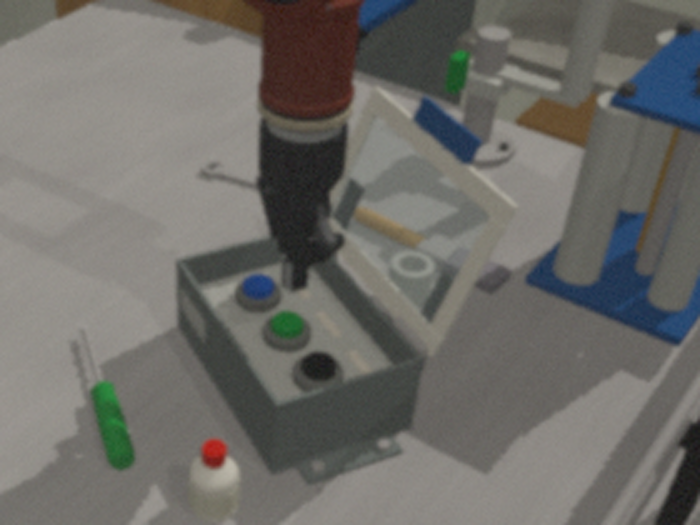

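The tip at (295,285) is about 40 mm above the green cap at (288,325), and the cover stays open. Descending.

```bash
python3 -m jog '[-2,0,9,0,0,0,-1,0,9,0,0,0,-1,0,9,0,0,0,0,0,6,0,0,0,0,0,2,0,0,0]'; python3 -c "
from h import *
plan(np.array([.532,.133,.096]),ori(np.pi/2),3)"
```

```text
time: 9.18
tool_pos: [0.5366, 0.1308, 0.103]
ee_rot: [2.671, 1.622, 0.015]
wrist_force: [0.1, -0.4, 0.2]
finger_gap: 0.002
t 9.18 p [0.537 0.131 0.103] N 3 F [ 0.1 -0.4  0.2] q [ 0.1   0.2   1.85 -0.01  1.07  0.59] gap 0.0
-0,-2,2,0.006,0.000,0.002
-0,-2,2,0.006,0.000,0.002
-0,-2,2,0.006,0.000,0.002
```

```bash
python3 -m jog '[0,-2,2,0,0,0,0,-2,2,0,0,0,0,0,2,0,0,0,0,0,2,0,0,0,0,0,2,0,0,0]'; python3 -m jog '[0,0,2,0,0,0]';python3 -m jog '[0,0,2,0,0,0]'
```

```text
time: 9.6
tool_pos: [0.5328, 0.1325, 0.0924]
ee_rot: [2.671, 1.622, 0.014]
wrist_force: [-2.2, -1.0, 3.9]
finger_gap: -0.0
time: 9.68
tool_pos: [0.5329, 0.1325, 0.0907]
ee_rot: [2.671, 1.622, 0.014]
wrist_force: [-2.9, -1.0, 5.2]
finger_gap: 0.0
time: 9.77
tool_pos: [0.533, 0.1325, 0.0897]
ee_rot: [2.671, 1.622, 0.014]
wrist_force: [-11.7, -2.5, 24.6]
finger_gap: 0.0
```

The force jumped to 25 N with the tip at z=0.068, so the button has bottomed out. I'll release it and back out.

```bash
python3 -m jog '[0,0,-5,0,0,0,0,0,-10,0,0,0,0,0,-15,0,0,0,0,0,-25,0,0,0,0,0,-35,0,0,0,0,0,-35,0,0,0]'; python3 -c "
from h import *
plan(np.array([.38,.0,.33]),ori(np.pi/2),36)"
```

```text
time: 10.27
tool_pos: [0.5264, 0.1334, 0.2115]
ee_rot: [2.676, 1.625, -0.005]
wrist_force: [1.1, -0.2, -0.4]
finger_gap: 0.002
t 10.27 p [0.526 0.133 0.212] N 7 F [ 1.1 -0.2 -0.4] q [ 0.11  0.06  1.79 -0.01  1.3   0.59] gap 0.0
-27,-10,-17,0.001,0.001,0.001
-27,-10,-17,0.001,0.001,0.001
-27,-10,-17,0.001,0.001,0.001
-27,-10,-17,0.001,0.001,0.001
-27,-10,-17,0.001,0.001,0.001
-27,-10,-17,0.001,0.001,0.001
-27,-10,-17,0.001,0.001,0.001
```

```bash
python3 -m jog '[-27,-10,-17,0,0,0,-27,-10,-17,0,0,0,-27,-10,-17,0,0,0,-27,-10,-17,0,0,0,-27,-10,-17,0,0,0,-20,-8,-10,0,0,0,0,0,0,0,0,0]'; python3 - <<'E'
from h import *
p,d=snap("scene"); W=unproj("scene",d); q=W-st(0,0,0); a,b,z=q@u,q@v,q[...,2]
m=(abs(b)<.12)&(abs(b)>.095)&(a>.05)&(a<.25)&(z>.12)&(z<.3); f=np.polyfit(z[m],a[m],1);print('cover',m.sum(),np.pi/2+np.arctan(f[0]))
for n,bb in(("green",0),("b+",.065),("b-",-.065)):
    k=(np.hypot(a+.009,b-bb)<.010);print(n,np.median(z[k]),k.sum())
W0=np.load('scene0.npy')
for l in("ink","core","driver"):
    for o in r.boxes_of("scene",l)[:1]:print(l,[round(x) for x in o["box"]])
cv2.imwrite('pics/s7.png',cv2.resize(p[:,:,::-1],None,fx=1.4,fy=1.4,interpolation=cv2.INTER_CUBIC))
E
```

```text
time: 10.85
tool_pos: [0.4028, 0.0211, 0.3233]
ee_rot: [2.662, 1.624, 0.027]
wrist_force: [0.7, -0.0, -0.4]
finger_gap: -0.002
cover 738 1.948828177596234
green 0.07348534514202182 36
b+ 0.07387661738729301 26
b- 0.07320464690883555 39
ink [271, 256, 26, 32]
```

View pics/s7.png

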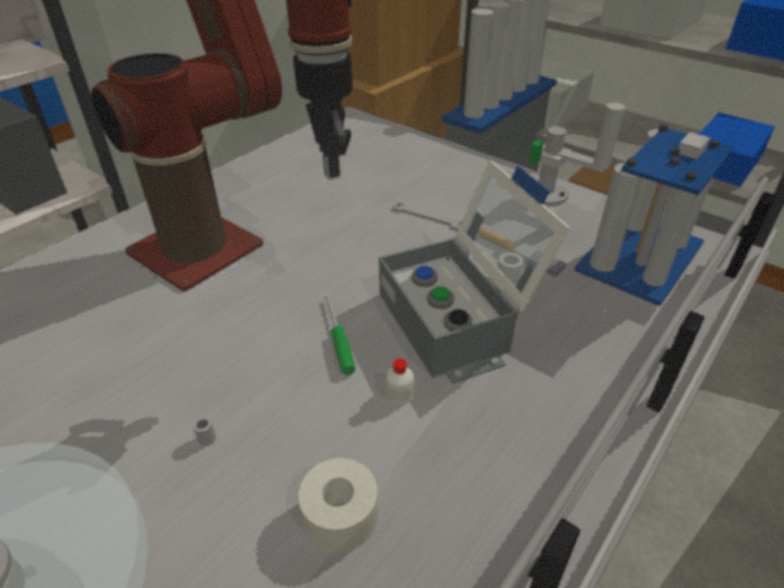

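The cover is open at 1.95 rad, all three buttons are out at z≈0.0735, the bench is undisturbed and the arm is clear. Handing in.

```bash
python3 -c "
from plant import r
r.sign_off()"
```

```text
the job is handed in; nothing more can be done
```

I lifted the cover from under its tab with the closed fingertips and eased it past upright, and it now rests on its stops. I then pressed the green button fully in, released it, moved the arm clear and handed the job in at about 11 s.

**Last checks:**
- **Cover:** it measured 1.949 rad, against 1.95 on the stops.
- **Green button:** the force rose sharply to 25 N upward (about 27 N in all) with the fingertip at z = 0.068 m, so it reached the end of its travel. It sprang back to z = 0.0735 m.
- **Black and blue buttons:** both still stand at 0.073–0.074 m and were not touched.
- **Other objects:** the bottle's detection box moved by no more than 2 pixels. The detector did not find the driver or the core in the last picture; by eye both are where they were, and so is everything else.

**Contact on the way in:** while going under the tab, the finger touched its front edge with about 8 N. I backed off before lifting.

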